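Caliper check of a drone battery

TASK

Check the drone battery for swelling: stand it on its long edge between the open jaws of the bench caliper, set lengthwise along the jaws and well in between them, and slide the moving jaw by its thumb block until both jaws touch the battery's two broad faces. Close it gently, so that the moving jaw is not forced askew, then let go and leave the battery standing in the closed jaws; leave everything else on the bench where it is.

Things in the scene. Friction and masses are not known exactly. Their poses are not given: they have to be found in the camera images.
- battery_center (a point): Centre of the loose grey hard-cased drone battery (black end cap): block 100 mm long (its x), 36 mm thick (its y, between the broad faces), 64 mm tall (its z, up), 0.24 to 0.39 kg. It stands on its long edge on a 3 mm mat (top at z = 3 mm), so its centre is 35 mm above the table. Starts in one of three places among clutter, heading within 35 degrees of the robot's x.
- caliper: Fixed steel bench caliper. Origin on the mat's top, under the beam's centre line, level with the fixed jaw's face. x across the beam, y along it (opening direction), z up. Beam x -9 to 9 mm, y -60 to 210. Foot plate under it x -10 to 45; nothing under the jaws but mat. Battery goes in with its end a few mm short of the beam. End clamps 28 mm high.
- fixed_face (a point): Centre of the fixed jaw's measuring face (caliper frame x -45, y 0, z 16 mm), looking to +y. The jaw is 14 mm thick. Both jaws stick out from the beam to -x, x -10 to -75 mm, and stand 8 to 24 mm above the mat's top.
- moving_face (a point): Centre of the moving jaw's measuring face (65 mm long, 16 mm high, jaw 12 mm thick), looking to the fixed jaw.
- thumb (a point): Centre of the thumb block on the carriage: 22 x 22 mm, 30 mm tall (36 to 66 mm above the mat's top), on the beam's centre line, 30 mm to +y of the moving face. Carriage under it: 2 to 68 mm to +y of that face, 36 mm wide, top 36 mm above the mat. Slides straight along caliper y with about 2 N friction, stays where left.
- carriage (a joint): Caliper opening in m: distance between the two jaw faces; 0 shut, 0.110 fully open. It starts between 0.070 and 0.100 and will stop at 0.036 on the battery's faces.
- jaw (a joint): How far the moving jaw is askew, rad; 0 is square. It is sprung on the carriage about a vertical pivot on the beam, 6 N m/rad, stops at 0.15: pressing too hard on the battery, or pushing the jaw at its end, tilts it.
- charger: Bystander: black charger block, 85 x 70 x 34 mm, loose; origin under its centre.
- flux_tin: Bystander: round metal tin, 68 mm across, 50 mm high, loose; origin under its centre.
- screwdriver: Bystander: screwdriver, 170 mm long, loose, lying beyond the caliper.
- multimeter: Bystander: orange and black multimeter lying on its back, 170 x 85 x 44 mm, loose, on the left; origin under its centre.
There are look-alikes about, which are no part of the job. Leave any green, red or turquoise look-alike of the part that bears battery_center alone.

How it is judged (in metres and radians):
On the way:
1. the battery stands upright between the open jaws, lengthwise along them (x of battery_center in the frame of caliper between -0.095 and -0.055 m and y of battery_center in the frame of caliper above 0.01 m and z of battery_center in the frame of caliper below 0.036 m and angle between battery_center's own z axis and vertical below 0.1 rad and value of joint carriage above 0.042 m), for 0.2 s.
At the end, for the whole second after the job is handed in: Battery upright and square to the caliper within 3 degrees, standing on the mat, its centre 55 to 95 mm from the beam's centre line; opening 36 mm within 2.5 mm with both jaws touching and the battery within 2.5 mm of midway; moving jaw askew by under 0.04 rad; battery still (x of battery_center in the frame of caliper between -0.095 and -0.055 m and y of battery_center in the frame of caliper between 0.0155 and 0.0205 m and z of battery_center in the frame of caliper below 0.035 m and angle between battery_center's own z axis and vertical below 0.05 rad and angle between the x axis of battery_center and the x axis of caliper, either way round below 0.05 rad and value of joint carriage between 0.0335 and 0.0385 m and contact force between each of jaw, caliper and battery above 0.05 N and value of joint jaw between -0.04 and 0.04 rad and linear speed of battery below 0.01 m/s).
It fails at once if the moving jaw is forced askew by more than 0.07 rad (value of joint jaw above 0.07 rad or value of joint jaw below -0.07 rad).
It fails at once if a bystander is moved by more than 30 mm (distance of any of charger, flux_tin, screwdriver, multimeter from where it was at the start of the episode above 0.03 m).
It fails at once if the battery is knocked over (angle between battery_center's own z axis and vertical above 0.6 rad).
It also fails if it takes over 53 s, if anything falls off the work surface, if the arm or the gripper's body presses on something with over 40 N, if the wrist force passes 120 N, or if a joint passes its speed limit or range.

ROBOT

A 6-joint arm with a two-finger parallel gripper is mounted at the origin on the work surface. World frame = base frame: x ahead of the robot, y to its left, z up, the work surface at z = 0. Lengths are in mm, angles in rad, forces in N, time in s.
With the tool pointing down it reaches from about 250 to 725 mm from the base axis. Payload 4 kg.
Tool frame: the origin (TCP) lies at the very end of the fingers, on their centre line; the grasp point (between the pads) lies 19 mm behind it; z points along the fingers, y is the direction in which the jaws open and shut (so a half turn about z gives the same grasp; the last joint's range is limited). The gripper opens to 85 mm and grips with 20 to 120 N. Pads are 22 mm wide; open, the fingers measure 114 mm over their backs; the gripper's body (76 mm by 85 mm) begins 54 mm behind the grasp point. The pads swing forward as they close: fully open they stand 13 mm farther back than shut.
Start: joints at [1.292, 0.241, 0.005, 1.335, 0, 1.571], TCP at [137.599, 480.693, 231.306] pointing down, gripper open.
Joint ranges: [-2.72, 2.72], [-1.05, 1.87], [-1.09, 1.28], [-1.99, 2.15], [-1.42, 1.44], [-3.14, 3.14]. Speed limits (rad/s): [2.79, 2.79, 3.14, 3.14, 3.14, 3.14].

INTERFACE

Orientations are given as a rotation vector (axis times angle).
In Python, from rig import env, grab_frame gives the robot as it stands.
- The arm moves only by the shell command python3 -m handwheel 'ROWS' [FORCE]. ROWS is JSON, a list of rows, each an object of numbers: "x", "y", "z": the shift along the tool's x, y, z in cm; "rx", "ry", "rz": the turn, a rotation vector about the tool's x, y, z in units of 5 degrees (1.0 is 5 degrees); "gripper": the opening, from 0 (shut) to 1 (fully open). In form: [{"x": .., "y": .., "z": .., "rx": .., "ry": .., "rz": .., "gripper": ..}, ...]. A call has 1 to 20 rows; each row shifts and turns the commanded pose from where the row before left it, along the tool's axes as they then stand; what a row does not reach is not made up. A row lasts 1/12 s, in which the tool goes at most 41.7 mm and 7.16 degrees, less where a joint would pass 70% of its speed; a pose out of reach is approached as far as the arm can. A call with a gripper value outside its range is refused whole. The fingers move at their own pace and stop on an object; FORCE is the grip in N (left out, the last holds). Time passes only in rows, so rows that do not move let the fingers close. It gives the time, the measured TCP pose, the force and the opening at its end, in the units of the state.
- env.sense(): the state, without advancing time (a new reading comes with each control period).
- grab_frame(name): name is "scene" or "top"; returns a dict with "image" (420x560x3 uint8, red, green, blue), "depth" (420x560 float32, mm along the optical axis (not along the pixel's ray), 0 where there is no reading), "mtx" (3x3 intrinsics, pixels), "R" (3x3) and "t" (3): a world point X has camera coordinates R X + t. Camera axes: x right, y down, z forward; pixel columns grow to the right and rows downward; lengths in mm; the calibration is good to about 2 mm. A picture is of the moment at which its call begins.
- env.hand_in(): hands the job in, once; it reports no verdict.
The state is a dict: "time_s": time; "qpos": joint angles; "joint_vel": joint speeds; "tau": joint torques, N m; "ee_pos": TCP position; "tcp_rot": TCP orientation; "force": force on the tool from outside, world axes, zero at the start; "torque": the same for the moment, N m; "gripper_width": finger opening in mm.
Only numpy, scipy, OpenCV 4.12 (cv2) and the standard library are available. Lean on these libraries where they do the work, as an engineer would, in place of code of your own. Each camera call takes 0.05 s, during which the arm holds its last target.

## Working session

There is one attempt and no reset: what is moved stays moved. The work goes in short steps, Python scripts to look and compute and a shell command to move; the robot and the scene stay as the last step left them, time stands still between calls to the robot, and variables do not carry over. Pictures are saved under pics/ and viewed, and the job is handed in when it is done.

```bash
ls; mkdir -p pics; python3 - <<'E'
from rig import env, grab_frame
import cv2,numpy as np
for n in("scene","top"):
    f=grab_frame(n); cv2.imwrite(f"pics/{n}0.png",f["image"][:,:,::-1]); np.savez(f"{n}0.npz",**f)
    print(n,f["mtx"],f["R"],f["t"])
print(env.sense())
E
```

```text
pics
scene [[389.85211386   0.         285.12296994]
 [  0.         389.85211386 216.04774391]
 [  0.           0.           1.        ]] [[ 0.47925101  0.87749479 -0.01792657]
 [ 0.65924515 -0.37338575 -0.6526706 ]
 [-0.57940858  0.30097504 -0.75742968]] [-289.44847008 -294.49306402 1449.95862851]
top [[455.70713445   0.         274.85711966]
 [  0.         455.70713445 206.03212671]
 [  0.           0.           1.        ]] [[ 0.02608232 -0.99964812 -0.00483255]
 [-0.99494847 -0.02549031 -0.09709678]
 [ 0.09693943  0.00734065 -0.99526321]] [  21.76401913  539.16560119 1351.95098437]
{'time_s': 0.1, 'qpos': array([1.29197973e+00, 2.41323432e-01, 3.86247407e-03, 1.33519824e+00,
       9.34502149e-06, 1.57079701e+00]), 'joint_vel': array([-0.00057851, -0.0011596 ,  0.00319689,  0.00046741, -0.00154777,
       -0.00012679]), 'tau': array([-7.37132723e-05, -3.73137653e+01,  2.53010219e+01,  1.08966584e-02,
       -1.83822216e-06,  7.52258074e-06]), 'ee_pos': array([137.45135443, 480.15027594, 230.51041727]), 'tcp_rot': array([-4.36510492e-01, -3.11084716e+00,  2.89551189e-03]), 'force': array([-0.29028977,  1.10874653, -0.89764723]), 'torque': array([-0.05480329,  0.00081348,  0.00151248]), 'gripper_width': 85.45622881282313}
```

View pics/scene0.png

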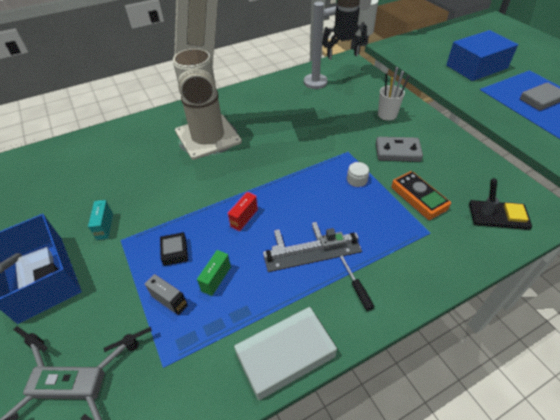

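View pics/top0.png

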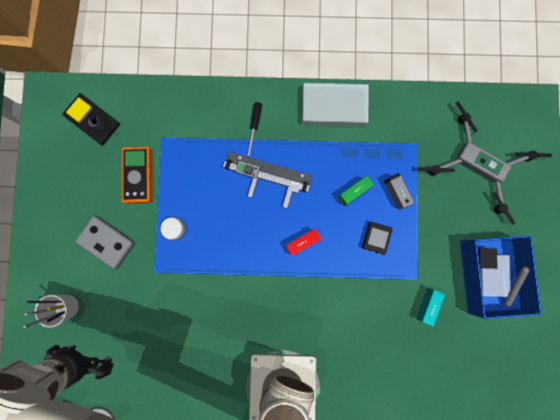

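The scene view shows the grey battery with its black cap at about (167,293), with the caliper at (312,250). In the top view the battery is at (400,190), the caliper beam at (267,172) and the thumb block near (250,170). The green, red and turquoise blocks are decoys. I'll zoom in next.

```bash
python3 - <<'E'
import cv2,numpy as np
t=np.load("top0.npz")["image"][:,:,::-1]; s=np.load("scene0.npz")["image"][:,:,::-1]
a=cv2.resize(t[140:220,210:330],None,fx=6,fy=6,interpolation=cv2.INTER_CUBIC)
cv2.imwrite("pics/tc.png",a)
a=cv2.resize(t[160:220,360:430],None,fx=5,fy=5,interpolation=cv2.INTER_CUBIC)
b=cv2.resize(s[265:325,135:205],None,fx=5,fy=5,interpolation=cv2.INTER_CUBIC)
cv2.imwrite("pics/bat.png",np.hstack([a,b]))
cv2.imwrite("pics/sc.png",cv2.resize(s[215:280,255:370],None,fx=6,fy=6,interpolation=cv2.INTER_CUBIC))
E
```

```text
(no output)
```

View pics/tc.png

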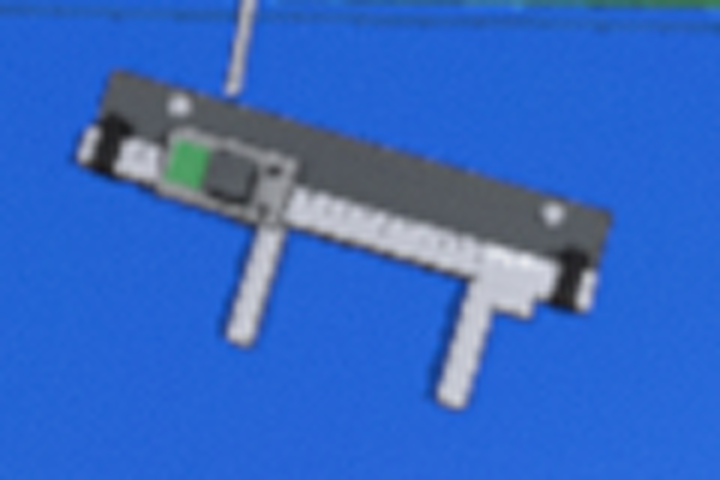

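View pics/bat.png

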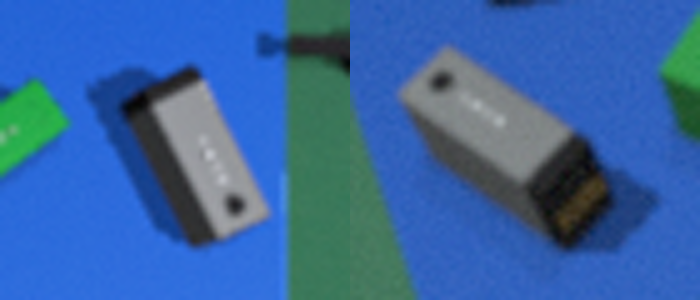

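View pics/sc.png

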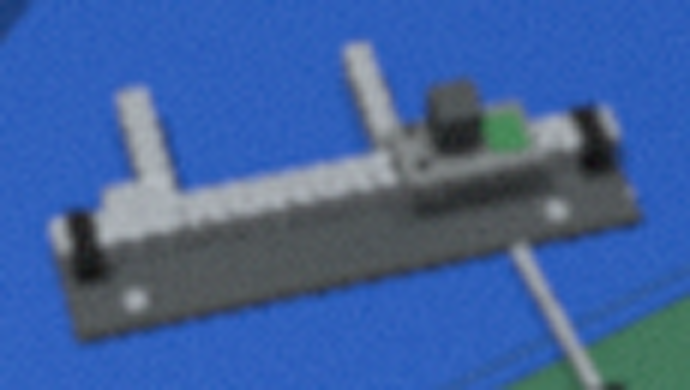

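```bash
cat > h.py <<'E'
import numpy as np,cv2
def load(n): return dict(np.load(n+".npz"))
def ray(f,uv,z):
    uv=np.atleast_2d(np.float64(uv)); d=np.c_[(uv-[f["mtx"][0,2],f["mtx"][1,2]])/f["mtx"][0,0],np.ones(len(uv))]
    C=-f["R"].T@f["t"]; D=d@f["R"]; return C+D*((z-C[2])/D[:,2])[:,None]
def cloud(f):
    h,w=f["depth"].shape; u,v=np.meshgrid(np.arange(w),np.arange(h)); Z=f["depth"]
    P=np.stack([(u-f["mtx"][0,2])/f["mtx"][0,0]*Z,(v-f["mtx"][1,2])/f["mtx"][0,0]*Z,Z],-1)
    return (P-f["t"])@f["R"]
def proj(f,X):
    c=np.atleast_2d(X)@f["R"].T+f["t"]; p=c@f["mtx"].T; return p[:,:2]/p[:,2:]
E
python3 - <<'E'
from h import *
T=load("top0");S=load("scene0")
for n,f,b,c in(("top",T,(165,215,375,420),(145,210,220,315)),("scene",S,(270,320,140,195),(220,275,260,365))):
    P=cloud(f); ok=f["depth"]>0
    q=P[b[0]:b[1],b[2]:b[3]].reshape(-1,3); m=q[abs(q[:,2]-67)<6]
    print(n,len(m),"batt z",np.median(m[:,2]),cv2.minAreaRect(np.float32(m[:,:2])), m.mean(0), "mat z",np.median(q[:,2][abs(q[:,2])<15]))
    q=P[c[0]:c[1],c[2]:c[3]].reshape(-1,3)
    print(np.histogram(q[:,2],np.arange(-6,84,5)))
    m=q[(q[:,2]>58)&(q[:,2]<80)]; print("thumb",len(m),m.mean(0))
    # jaws/beam from ray of light pixels at z=27
    im=f["image"].astype(int); g=(im.max(2)-im.min(2)<40)&(im.min(2)>130)
    sub=g[c[0]:c[1],c[2]:c[3]]; vv,uu=np.nonzero(sub)
    X=ray(f,np.c_[uu+c[2],vv+c[0]],27); print("light",len(X),cv2.minAreaRect(np.float32(X[:,:2])))
    print("\n".join("".join(".#"[int(a)] for a in r) for r in sub))
E
```

```text
top 363 batt z 64.93770267305072 ((590.1331176757812, -333.1198425292969), (98.56078338623047, 37.45146179199219), 27.842483520507812) [ 590.45680139 -332.93653166   65.19653038] mat z 0.5203636508020524
(array([1214, 2570,  933,  404,   76,  249,  312,  104,  105,   47,    5,
          2,    3,    9,   39,   10,    0]), array([-6, -1,  4,  9, 14, 19, 24, 29, 34, 39, 44, 49, 54, 59, 64, 69, 74,
       79]))
thumb 58 [642.47705528 119.16549245  66.53548133]
light 639 ((622.0858764648438, 70.88400268554688), (262.8492736816406, 138.5476837158203), 62.40366744995117)
..............................#................................................................
..............................#................................................................
.............................##................................................................
.............................##................................................................
.............................#.................................................................
.............................#...................
[... 11408 characters left out ...]
..............................................##................
........................................................................................##...............
........................................................................................##...............
.........................................................................................#...............
..........................................................................................#..............
..........................................................................................##.............
...........................................................................................##............
```

```bash
python3 - <<'E'
from h import *
T=load("top0");S=load("scene0")
def centre(f,P): # project
    pass
for n,f,boxes in(("top",T,dict(fix=(191,207.5,280,294),mov=(178,197,246,258))),("scene",S,dict(fix=(230,244,270,279),mov=(222,237,307,318)))):
    im=f["image"].astype(float)
    print(n,"C",-f["R"].T@f["t"])
    for k,b in boxes.items():
        b=[int(x) for x in b]
        # soft mask: redness (blue mat has low red)
        r=im[b[0]:b[1],b[2]:b[3],0]; w=np.clip((r-70)/(190-70),0,1)
        vv,uu=np.mgrid[b[0]:b[1],b[2]:b[3]]
        c=[((w[i]*uu[i]).sum()/w[i].sum(),vv[i,0]) for i in range(len(w)) if w[i].sum()>2.2]
        X=ray(f,c,27)
        l=cv2.fitLine(np.float32(X[:,:2]),cv2.DIST_HUBER,0,.01,.01).ravel(); d=l[:2]*np.sign(l[0])
        print(k,"dir deg",np.degrees(np.arctan2(d[1],d[0])),"pt",l[2:],"first",X[0][:2],"last",X[-1][:2],"w",[round(x.sum(),1) for x in w])
E
```

```text
top C [ 404.81697407   25.57566606 1398.00349963]
fix dir deg -14.893423 pt [5.6005884e+02 5.9397090e-02] first [585.28583249  -8.08569936] last [539.24118845   4.86052558] w [np.float64(5.7), np.float64(4.5), np.float64(4.7), np.float64(5.0), np.float64(4.6), np.float64(4.6), np.float64(5.0), np.float64(4.7), np.float64(4.6), np.float64(4.8), np.float64(5.0), np.float64(4.6), np.float64(4.7), np.float64(5.0), np.float64(4.7), np.float64(4.0)]
mov dir deg -14.929425 pt [598.65344 105.1094 ] first [622.42857685  99.10305693] last [566.93517695 112.65539249] w [np.float64(2.9), np.float64(3.8), np.float64(3.8), np.float64(4.0), np.float64(3.9), np.float64(3.9), np.float64(4.2), np.float64(4.2), np.float64(3.9), np.float64(4.1), np.float64(4.2), np.float64(3.9), np.float64(4.1), np.float64(4.3), np.float64(4.0), np.float64(4.0), np.float64(4.2), np.float64(4.3), np.float64(3.0)]
scene C [1172.98006769 -292.37134579  900.8459152 ]
fix dir deg -23.58623 pt [548.4791      2.9752467] first [538.66610394   7.82926523] last [558.64627987  -1.09392913] w [np.float64(2.4), np.float64(3.4), np.float64(3.3), np.float64(3.1), np.float64(2.9), np.float64(2.7), np.float64(2.2), np.float64(2.0), np.float64(1.9), np.float64(1.7), np.float64(1.5), np.float64(1.3), np.float64(1.1), np.float64(0.8)]
mov dir deg -21.305843 pt [583.72156 110.21329] first [569.67977983 115.74097257] last [597.55888929 104.6295598 ] w [np.float64(1.8), np.float64(3.2), np.float64(3.4), np.float64(3.5), np.float64(3.6), np.float64(3.5), np.float64(3.1), np.float64(2.7), np.float64(2.4), np.float64(2.3), np.float64(2.0), np.float64(1.6), np.float64(1.4), np.float64(1.1), np.float64(0.8)]
```

```bash
cat >> h.py <<'E'
def plan(target,yaw=None):
    from rig import env
    from scipy.spatial.transform import Rotation as Ro
    s=env.sense(); R=Ro.from_rotvec(s["tcp_rot"]).as_matrix()
    y=R[:,1]; cy=np.degrees(np.arctan2(y[1],y[0]))
    print("t",s["time_s"],"tcp",s["ee_pos"].round(1),"tooly yaw",cy.round(2),"tilt",R[:,2].round(3),"F",s["force"].round(1),"w",round(s["gripper_width"],1),"q",s["qpos"].round(2))
    print("shift cm in present tool axes",(R.T@(np.array(target)-s["ee_pos"])/10).round(2))
    if yaw is not None:
        d=(yaw-cy+90)%180-90
        Rt=Ro.from_euler('z',d,degrees=True).as_matrix()@R
        print("turn yaw",d,"-> rz units",(-d/5).round(2),"shift cm after turn",(Rt.T@(np.array(target)-s["ee_pos"])/10).round(2))
        rv=Ro.from_matrix(R.T@Ro.from_euler('z',d,degrees=True).as_matrix()@R).as_rotvec(degrees=True)/5
        print("rotvec units",rv.round(3))
E
python3 -c "
from h import *
plan((592.8,-332.8,140),117.4)"
```

```text
t 0.1 tcp [137.5 480.2 230.5] tooly yaw 74.02 tilt [-0.001 -0.002 -1.   ] F [-0.3  1.1 -0.9] w 85.5 q [1.29 0.24 0.   1.34 0.   1.57]
shift cm in present tool axes [-66.15 -65.61   9.17]
turn yaw 43.37505371201365 -> rz units -8.68 shift cm after turn [ -3.01 -93.11   9.22]
rotvec units [ 0.    -0.016 -8.675]
```

```bash
python3 -m handwheel '[{"rz":-1.24,"gripper":1},{"rz":-1.24},{"rz":-1.24},{"rz":-1.24},{"rz":-1.24},{"rz":-1.24},{"rz":-1.24},{"y":-3.9},{"y":-3.9},{"y":-3.9},{"y":-3.9},{"y":-3.9},{"y":-3.9},{"y":-3.9},{"y":-3.9},{"y":-3.9},{"y":-3.9},{"y":-3.9},{"y":-3.9}]'; python3 -c "
from h import *
plan((592.8,-332.8,140),117.4)"
```

```text
t 0.1 tcp [137.5 480.2 230.5] tooly yaw 74.02 tilt [-0.001 -0.002 -1.   ] F [-0.3  1.1 -0.9] w 85.5 q [1.29 0.24 0.   1.34 0.   1.57]
shift cm in present tool axes [-66.15 -65.61   9.17]
turn yaw 43.37505371201365 -> rz units -8.68 shift cm after turn [ -3.01 -93.11   9.22]
rotvec units [ 0.    -0.016 -8.675]$[0]: bad value
```

```bash
python3 -m handwheel '[{"x":0,"y":0,"z":0,"rx":0,"ry":0,"rz":-1.24,"gripper":1.0}]'
```

```text
time_s: 0.18
ee_pos: [137.5, 480.3, 230.7]
tcp_rot: [-0.265, -3.13, 0.002]
force: [-0.4, -0.7, -0.1]
gripper_width: 85.4
```

All seven keys are needed in every row.

```bash
python3 -m handwheel '[{"x":0,"y":0,"z":0,"rx":0,"ry":0,"rz":-1.24,"gripper":1},{"x":0,"y":0,"z":0,"rx":0,"ry":0,"rz":-1.24,"gripper":1},{"x":0,"y":0,"z":0,"rx":0,"ry":0,"rz":-1.24,"gripper":1},{"x":0,"y":0,"z":0,"rx":0,"ry":0,"rz":-1.24,"gripper":1},{"x":0,"y":0,"z":0,"rx":0,"ry":0,"rz":-1.24,"gripper":1},{"x":0,"y":0,"z":0,"rx":0,"ry":0,"rz":-1.24,"gripper":1},{"x":0,"y":-3.9,"z":0,"rx":0,"ry":0,"rz":0,"gripper":1},{"x":0,"y":-3.9,"z":0,"rx":0,"ry":0,"rz":0,"gripper":1},{"x":0,"y":-3.9,"z":0,"rx":0,"ry":0,"rz":0,"gripper":1},{"x":0,"y":-3.9,"z":0,"rx":0,"ry":0,"rz":0,"gripper":1},{"x":0,"y":-3.9,"z":0,"rx":0,"ry":0,"rz":0,"gripper":1},{"x":0,"y":-3.9,"z":0,"rx":0,"ry":0,"rz":0,"gripper":1},{"x":0,"y":-3.9,"z":0,"rx":0,"ry":0,"rz":0,"gripper":1},{"x":0,"y":-3.9,"z":0,"rx":0,"ry":0,"rz":0,"gripper":1},{"x":0,"y":-3.9,"z":0,"rx":0,"ry":0,"rz":0,"gripper":1},{"x":0,"y":-3.9,"z":0,"rx":0,"ry":0,"rz":0,"gripper":1}]'; python3 -c "
from h import *
plan((592.8,-332.8,140),117.4)"
```

```text
time_s: 1.52
ee_pos: [317.3, 132.7, 231.2]
tcp_rot: [-0.746, 3.052, 0.0]
force: [0.9, 1.8, -0.0]
gripper_width: 85.5
t 1.5167 tcp [317.3 132.7 231.2] tooly yaw 117.46 tilt [ 0.  0. -1.] F [ 0.9  1.8 -0. ] w 85.5 q [ 0.4  -0.07 -0.34  1.3   0.   -0.08]
shift cm in present tool axes [ -2.98 -54.01   9.12]
turn yaw -0.05591824220103092 -> rz units 0.01 shift cm after turn [ -3.04 -54.01   9.12]
rotvec units [ 0.    -0.     0.011]
```

```bash
python3 -m handwheel '[{"x":-0.2,"y":-3.86,"z":0,"rx":0,"ry":0,"rz":0,"gripper":1},{"x":-0.2,"y":-3.86,"z":0,"rx":0,"ry":0,"rz":0,"gripper":1},{"x":-0.2,"y":-3.86,"z":0,"rx":0,"ry":0,"rz":0,"gripper":1},{"x":-0.2,"y":-3.86,"z":0,"rx":0,"ry":0,"rz":0,"gripper":1},{"x":-0.2,"y":-3.86,"z":0,"rx":0,"ry":0,"rz":0,"gripper":1},{"x":-0.2,"y":-3.86,"z":0.5,"rx":0,"ry":0,"rz":0,"gripper":1},{"x":-0.2,"y":-3.86,"z":0.5,"rx":0,"ry":0,"rz":0,"gripper":1},{"x":-0.2,"y":-3.86,"z":0.5,"rx":0,"ry":0,"rz":0,"gripper":1},{"x":-0.2,"y":-3.86,"z":1,"rx":0,"ry":0,"rz":0,"gripper":1},{"x":-0.2,"y":-3.86,"z":1,"rx":0,"ry":0,"rz":0,"gripper":1},{"x":-0.2,"y":-3.86,"z":1,"rx":0,"ry":0,"rz":0,"gripper":1},{"x":-0.2,"y":-3.86,"z":1,"rx":0,"ry":0,"rz":0,"gripper":1},{"x":-0.2,"y":-3.86,"z":1.5,"rx":0,"ry":0,"rz":0,"gripper":1},{"x":-0.4,"y":-3.86,"z":2,"rx":0,"ry":0,"rz":0,"gripper":1},{"x":0,"y":0,"z":0,"rx":0,"ry":0,"rz":0,"gripper":1}]'; python3 - <<'E'
from h import *
plan((592.8,-332.8,140),117.4)
from rig import grab_frame
a=[]
for n,b in(("top",(130,230,340,460)),("scene",(230,330,110,230))):
    f=grab_frame(n); np.savez(n+"1.npz",**f); a.append(cv2.resize(f["image"][b[0]:b[1],b[2]:b[3],::-1],(400,400*100//120),interpolation=cv2.INTER_CUBIC))
cv2.imwrite("pics/g1.png",np.hstack(a))
E
```

```text
time_s: 2.77
ee_pos: [590.9, -334.1, 130.9]
tcp_rot: [0.735, -3.045, -0.011]
force: [-2.3, 1.2, -3.1]
gripper_width: 85.2
t 2.7667 tcp [ 590.9 -334.1  130.9] tooly yaw 117.16 tilt [-0.011  0.004 -1.   ] F [-2.3  1.2 -3.1] w 85.2 q [-0.51  0.66  0.4   1.32 -0.   -0.99]
shift cm in present tool axes [-0.22  0.03 -0.91]
turn yaw 0.24094127253906095 -> rz units -0.05 shift cm after turn [-0.22  0.03 -0.91]
rotvec units [ 0.     0.    -0.048]
```

View pics/g1.png

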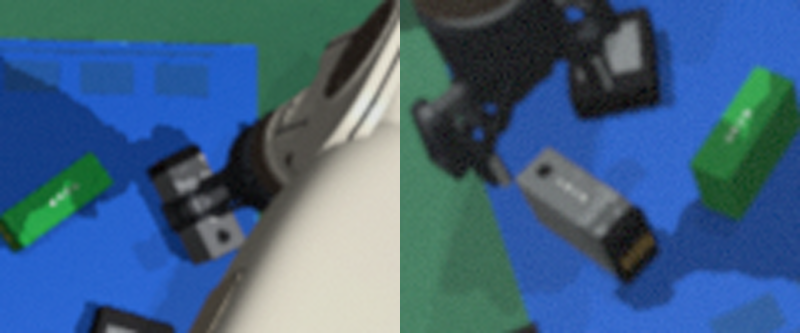

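The left (top) view shows the gripper bar crossing the battery near its middle, and the right view shows the fingers above it on both sides. I'll go down and grip.

```bash
python3 -m handwheel '[{"x":-0.2,"y":0,"z":2,"rx":0,"ry":0,"rz":0,"gripper":1},{"x":0,"y":0,"z":2,"rx":0,"ry":0,"rz":0,"gripper":1},{"x":0,"y":0,"z":2,"rx":0,"ry":0,"rz":0,"gripper":1},{"x":0,"y":0,"z":2,"rx":0,"ry":0,"rz":0,"gripper":1},{"x":0,"y":0,"z":1.8,"rx":0,"ry":0,"rz":0,"gripper":1},{"x":0,"y":0,"z":0,"rx":0,"ry":0,"rz":0,"gripper":1}]' 30;  python3 -c "
from h import *
plan((592.8,-332.8,33),117.4)"
```

```text
time_s: 3.37
ee_pos: [591.2, -326.2, 42.3]
tcp_rot: [0.746, -3.048, -0.006]
force: [-1.2, 0.5, -0.8]
gripper_width: 85.3
t 3.3667 tcp [ 591.2 -326.2   42.3] tooly yaw 117.51 tilt [-0.005  0.003 -1.   ] F [-1.2  0.5 -0.8] w 85.3 q [-0.5   0.71  0.25  1.12  0.   -0.98]
shift cm in present tool axes [ 0.16 -0.66  0.92]
turn yaw -0.10890045945116356 -> rz units 0.02 shift cm after turn [ 0.16 -0.66  0.92]
rotvec units [-0.    -0.     0.022]
```

```bash
python3 -m handwheel '[{"x":0.15,"y":-0.6,"z":0,"rx":0,"ry":0,"rz":0,"gripper":1},{"x":0,"y":0,"z":0.9,"rx":0,"ry":0,"rz":0,"gripper":1},{"x":0,"y":0,"z":0,"rx":0,"ry":0,"rz":0,"gripper":0.7},{"x":0,"y":0,"z":0,"rx":0,"ry":0,"rz":0,"gripper":0.5},{"x":0,"y":0,"z":0,"rx":0,"ry":0,"rz":0,"gripper":0.4},{"x":0,"y":0,"z":0,"rx":0,"ry":0,"rz":0,"gripper":0.2},{"x":0,"y":0,"z":0,"rx":0,"ry":0,"rz":0,"gripper":0.2},{"x":0,"y":0,"z":0,"rx":0,"ry":0,"rz":0,"gripper":0.2}]' 40;  python3 -c "
from h import *
plan((592.8,-332.8,33),117.4)"
```

```text
time_s: 4.03
ee_pos: [595.4, -334.9, 36.1]
tcp_rot: [-0.745, 3.051, -0.001]
force: [-1.2, 1.8, 3.7]
gripper_width: 35.7
t 4.0333 tcp [ 595.4 -334.9   36.1] tooly yaw 117.43 tilt [ 0.001 -0.    -1.   ] F [-1.2  1.8  3.7] w 35.7 q [-0.51  0.73  0.27  1.11  0.   -0.99]
shift cm in present tool axes [0.13 0.31 0.31]
turn yaw -0.03203293204438751 -> rz units 0.01 shift cm after turn [0.13 0.31 0.31]
rotvec units [0.    0.    0.006]
```

```bash
python3 -m handwheel '[{"x":0,"y":0,"z":-0.5,"rx":0,"ry":0,"rz":0,"gripper":0.2},{"x":0,"y":0,"z":-1.5,"rx":0,"ry":0,"rz":0,"gripper":0.2},{"x":0,"y":0,"z":-2.5,"rx":0,"ry":0,"rz":0,"gripper":0.2},{"x":0,"y":0,"z":-2.5,"rx":0,"ry":0,"rz":0,"gripper":0.2},{"x":0,"y":0,"z":-2,"rx":0,"ry":0,"rz":0,"gripper":0.2},{"x":0,"y":0,"z":-0.5,"rx":0,"ry":0,"rz":0.46,"gripper":0.2},{"x":0,"y":0,"z":0,"rx":0,"ry":0,"rz":1,"gripper":0.2},{"x":0,"y":0,"z":0,"rx":0,"ry":0,"rz":1,"gripper":0.2},{"x":0,"y":0,"z":0,"rx":0,"ry":0,"rz":1,"gripper":0.2},{"x":0,"y":0,"z":0,"rx":0,"ry":0,"rz":1,"gripper":0.2},{"x":0,"y":0,"z":0,"rx":0,"ry":0,"rz":1,"gripper":0.2},{"x":0,"y":0,"z":0,"rx":0,"ry":0,"rz":1,"gripper":0.2},{"x":0,"y":0,"z":0,"rx":0,"ry":0,"rz":1,"gripper":0.2},{"x":0,"y":0,"z":0,"rx":0,"ry":0,"rz":1,"gripper":0.2},{"x":0,"y":0,"z":0,"rx":0,"ry":0,"rz":0,"gripper":0.2}]';  python3 -c "
from h import *
plan((551.6,35.6,130),75.1)"
```

```text
time_s: 5.28
ee_pos: [594.4, -334.7, 129.1]
tcp_rot: [-0.409, -3.113, -0.001]
force: [0.1, 0.5, -3.1]
gripper_width: 35.5
t 5.2833 tcp [ 594.4 -334.7  129.1] tooly yaw 75.04 tilt [-0.002  0.001 -1.   ] F [ 0.1  0.5 -3.1] w 35.5 q [-0.51  0.66  0.4   1.31 -0.   -0.25]
shift cm in present tool axes [13.69 34.67 -0.05]
turn yaw 0.05752098859892385 -> rz units -0.01 shift cm after turn [13.66 34.68 -0.05]
rotvec units [ 0.     0.    -0.012]
```

```bash
python3 -m handwheel '[{"x":0.4,"y":1,"z":0,"rx":0,"ry":0,"rz":0,"gripper":0.2},{"x":0.8,"y":2,"z":0,"rx":0,"ry":0,"rz":0,"gripper":0.2},{"x":1.2,"y":3,"z":0,"rx":0,"ry":0,"rz":0,"gripper":0.2},{"x":1.2,"y":3,"z":0,"rx":0,"ry":0,"rz":0,"gripper":0.2},{"x":1.2,"y":3,"z":0,"rx":0,"ry":0,"rz":0,"gripper":0.2},{"x":1.2,"y":3,"z":0,"rx":0,"ry":0,"rz":0,"gripper":0.2},{"x":1.2,"y":3,"z":0,"rx":0,"ry":0,"rz":0,"gripper":0.2},{"x":1.2,"y":3,"z":0,"rx":0,"ry":0,"rz":0,"gripper":0.2},{"x":1.2,"y":3,"z":0,"rx":0,"ry":0,"rz":0,"gripper":0.2},{"x":1.2,"y":3,"z":0,"rx":0,"ry":0,"rz":0,"gripper":0.2},{"x":1.2,"y":3,"z":0,"rx":0,"ry":0,"rz":0,"gripper":0.2},{"x":0.8,"y":2.2,"z":0,"rx":0,"ry":0,"rz":0,"gripper":0.2},{"x":0.6,"y":1.5,"z":0,"rx":0,"ry":0,"rz":0,"gripper":0.2},{"x":0.3,"y":1,"z":0,"rx":0,"ry":0,"rz":0,"gripper":0.2},{"x":0.2,"y":0.4,"z":0,"rx":0,"ry":0,"rz":0,"gripper":0.2},{"x":0,"y":0,"z":0,"rx":0,"ry":0,"rz":0,"gripper":0.2},{"x":0,"y":0,"z":0,"rx":0,"ry":0,"rz":0,"gripper":0.2}]'; python3 - <<'E'
from h import *
plan((551.6,35.6,130),75.1)
from rig import grab_frame
a=[]
for n,b in(("top",(130,230,210,330)),("scene",(190,290,250,370))):
    f=grab_frame(n); np.savez(n+"2.npz",**f); a.append(cv2.resize(f["image"][b[0]:b[1],b[2]:b[3],::-1],(400,400*100//120),interpolation=cv2.INTER_CUBIC))
cv2.imwrite("pics/g2.png",np.hstack(a))
E
```

```text
time_s: 6.7
ee_pos: [550.7, 39.5, 130.2]
tcp_rot: [-0.406, -3.115, 0.001]
force: [-0.2, -0.3, -3.4]
gripper_width: 35.7
t 6.7 tcp [550.7  39.5 130.2] tooly yaw 75.14 tilt [-0.    -0.001 -1.   ] F [-0.2 -0.3 -3.4] w 35.7 q [ 0.07  0.41 -0.03  1.13 -0.    0.33]
shift cm in present tool axes [-0.19 -0.35  0.02]
turn yaw -0.03808190908560505 -> rz units 0.01 shift cm after turn [-0.19 -0.35  0.02]
rotvec units [0.    0.    0.008]
```

View pics/g2.png

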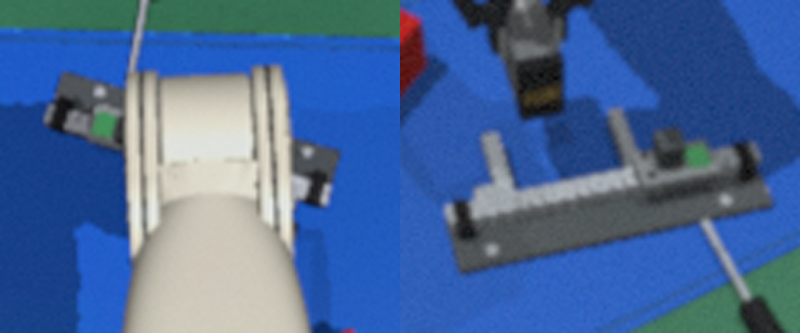

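```bash
python3 - <<'E'
from h import *
S=load("scene0");T=load("top0")
th=np.radians(-14.9);ex=np.array([np.cos(th),np.sin(th)]);ey=np.array([-ex[1],ex[0]])
def edge(f,rows,c0,c1,side,z=27):
    im=f["image"][:,:,0].astype(float); im=cv2.GaussianBlur(im,(1,1),0); pts=[]
    for v in rows:
        r=im[v,c0:c1]; k=np.argmax(r); bg=60; h=(bg+180)/2
        idx=range(k,len(r)-1) if side>0 else range(k,0,-1)
        for i in idx:
            j=i+side
            if r[i]>=h>r[j]: pts.append((c0+i+side*(r[i]-h)/(r[i]-r[j]),v));break
    return ray(f,pts,z)[:,:2]
for n,f,rows,c0,c1 in(("scene fix",S,range(232,243),266,286),("scene mov",S,range(224,232),300,325),("top fix",T,range(194,206),276,298),("top mov",T,range(182,195),240,262)):
    for sd in(1,-1):
        X=edge(f,rows,c0,c1,sd); l=cv2.fitLine(np.float32(X),cv2.DIST_HUBER,0,.01,.01).ravel(); d=l[:2]*np.sign(l[0])
        print(n,sd,len(X),"deg",np.degrees(np.arctan2(d[1],d[0])).round(1),"cal-y",np.median(X@ey).round(1))
f=load("scene2"); cv2.imwrite("pics/b2.png",cv2.resize(f["image"][185:240,385:435,::-1] if 0 else f["image"][190:250,260:330,::-1],None,fx=8,fy=8,interpolation=cv2.INTER_CUBIC))
E
```

```text
scene fix 1 11 deg -15.5 cal-y 153.0
scene fix -1 11 deg -15.1 cal-y 138.7
scene mov 1 8 deg -14.5 cal-y 263.7
scene mov -1 8 deg -15.0 cal-y 251.3
top fix 1 12 deg -15.1 cal-y 136.9
top fix -1 12 deg -14.7 cal-y 151.4
top mov 1 13 deg -14.8 cal-y 249.3
top mov -1 13 deg -15.7 cal-y 261.8
```

View pics/b2.png

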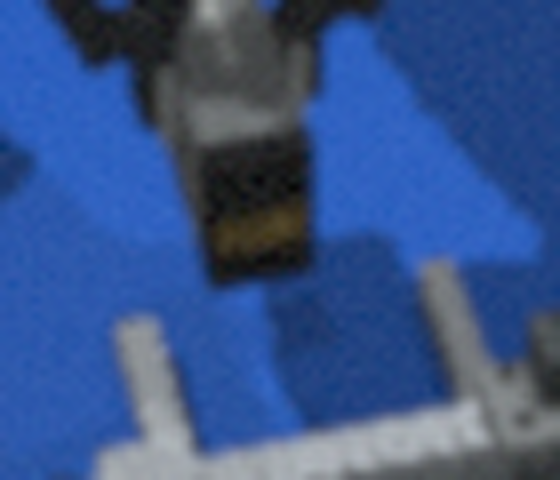

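```bash
python3 -m handwheel '[{"x":0,"y":-0.3,"z":1,"rx":0,"ry":0,"rz":0,"gripper":0.2},{"x":0,"y":0,"z":1.8,"rx":0,"ry":0,"rz":0,"gripper":0.2},{"x":0,"y":0,"z":1.8,"rx":0,"ry":0,"rz":0,"gripper":0.2},{"x":0,"y":0,"z":1.8,"rx":0,"ry":0,"rz":0,"gripper":0.2},{"x":0,"y":0,"z":1.2,"rx":0,"ry":0,"rz":0,"gripper":0.2},{"x":0,"y":0,"z":0.8,"rx":0,"ry":0,"rz":0,"gripper":0.2},{"x":0,"y":0,"z":0.4,"rx":0,"ry":0,"rz":0,"gripper":0.2},{"x":0,"y":0,"z":0,"rx":0,"ry":0,"rz":0,"gripper":0.2},{"x":0,"y":0,"z":0,"rx":0,"ry":0,"rz":0,"gripper":0.2}]'; python3 - <<'E'
from h import *
plan((551.6,35.6,38),75.1)
from rig import grab_frame
f=grab_frame("scene"); np.savez("scene3.npz",**f); cv2.imwrite("pics/g3.png",cv2.resize(f["image"][195:275,255:365,::-1],None,fx=7,fy=7,interpolation=cv2.INTER_CUBIC))
E
```

```text
time_s: 7.55
ee_pos: [550.3, 36.8, 42.4]
tcp_rot: [0.407, 3.115, 0.0]
force: [-0.1, -0.0, -3.4]
gripper_width: 35.5
t 7.55 tcp [550.3  36.8  42.4] tooly yaw 75.1 tilt [ 0.  0. -1.] F [-0.1 -0.  -3.4] w 35.5 q [ 0.07  0.49 -0.15  0.93 -0.    0.33]
shift cm in present tool axes [-0.15 -0.08  0.44]
turn yaw 0.0017666336849089248 -> rz units -0.0 shift cm after turn [-0.15 -0.08  0.44]
rotvec units [-0.  0. -0.]
```

View pics/g3.png

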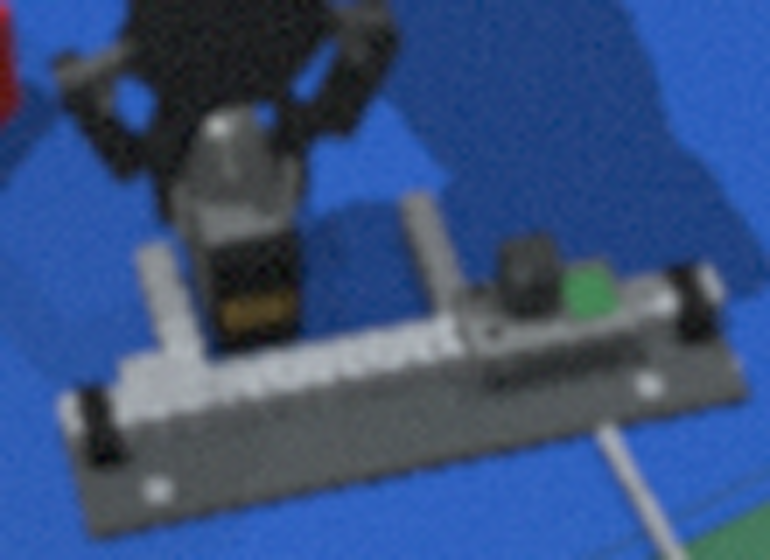

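```bash
python3 - <<'E'
from h import *
S=load("scene3")
th=np.radians(-15);ex=np.array([np.cos(th),np.sin(th)]);ey=np.array([-ex[1],ex[0]])
def e(u,v,z):
    X=ray(S,[(u/7+255-.43,v/7+195-.43)],z)[0,:2]; return (X@ex).round(1),(X@ey-153).round(1)
for p in((218,350,9),(300,335,9),(203,238,73),(300,230,73)): print(p,e(*p))
print("beam light lower edge", e(320,385,27),e(450,320,27), "thumb top ctr",e(530,245,69), "jaw tips", e(155,243,27),e(418,193,27))
E
```

```text
(218, 350, 9) (np.float64(562.3), np.float64(10.3))
(300, 335, 9) (np.float64(563.3), np.float64(44.5))
(203, 238, 73) (np.float64(554.6), np.float64(7.3))
(300, 230, 73) (np.float64(560.2), np.float64(44.9))
beam light lower edge (np.float64(602.0), np.float64(42.3)) (np.float64(584.0), np.float64(101.0)) thumb top ctr (np.float64(586.7), np.float64(130.6)) jaw tips (np.float64(515.9), np.float64(-4.7)) (np.float64(517.2), np.float64(107.4))
```

```bash
python3 -m handwheel '[{"x":-0.4,"y":-0.3,"z":0,"rx":0,"ry":0,"rz":0,"gripper":0.2},{"x":-0.4,"y":-0.3,"z":0,"rx":0,"ry":0,"rz":0,"gripper":0.2},{"x":0,"y":-0.1,"z":0.2,"rx":0,"ry":0,"rz":0,"gripper":0.2},{"x":0,"y":0,"z":0.2,"rx":0,"ry":0,"rz":0,"gripper":0.2},{"x":0,"y":0,"z":0.1,"rx":0,"ry":0,"rz":0,"gripper":0.2},{"x":0,"y":0,"z":0.1,"rx":0,"ry":0,"rz":0,"gripper":0.2},{"x":0,"y":0,"z":0,"rx":0,"ry":0,"rz":0,"gripper":0.2}]'; python3 - <<'E'
from h import *
plan((551.6,35.6,36.1),75)
from rig import grab_frame
f=grab_frame("scene"); np.savez("scene4.npz",**f); cv2.imwrite("pics/g4.png",cv2.resize(f["image"][195:275,255:365,::-1],None,fx=7,fy=7,interpolation=cv2.INTER_CUBIC))
E
```

```text
time_s: 8.18
ee_pos: [555.7, 28.3, 36.1]
tcp_rot: [-0.406, -3.115, 0.0]
force: [-0.6, -0.1, -2.6]
gripper_width: 35.6
t 8.1833 tcp [555.7  28.3  36.1] tooly yaw 75.13 tilt [-0. -0. -1.] F [-0.6 -0.1 -2.6] w 35.6 q [ 0.05  0.51 -0.14  0.92 -0.    0.31]
shift cm in present tool axes [0.58 0.6  0.  ]
turn yaw -0.13172721149867073 -> rz units 0.03 shift cm after turn [0.59 0.6  0.  ]
rotvec units [-0.     0.     0.026]
```

View pics/g4.png

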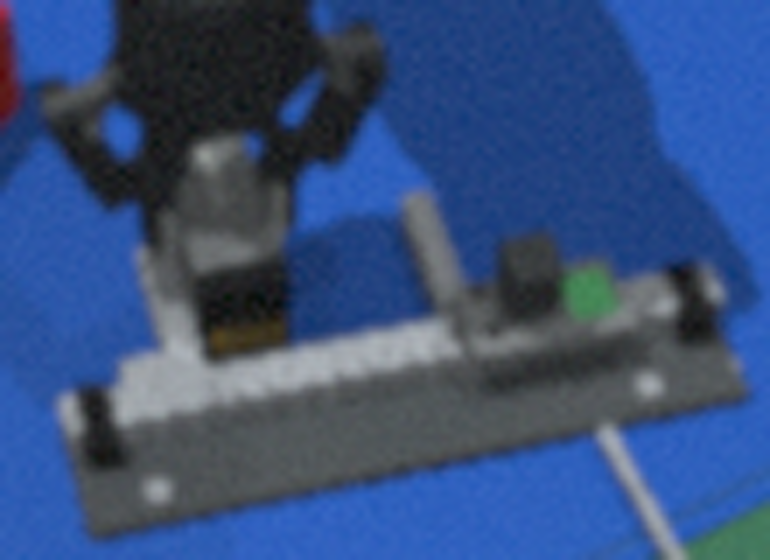

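```bash
python3 -m handwheel '[{"x":0,"y":0,"z":0.06,"rx":0,"ry":0,"rz":0,"gripper":0.2},{"x":0,"y":0,"z":0.06,"rx":0,"ry":0,"rz":0,"gripper":0.2},{"x":0,"y":0,"z":0,"rx":0,"ry":0,"rz":0,"gripper":0.2}]'; python3 -m handwheel '[{"x":0,"y":0,"z":0,"rx":0,"ry":0,"rz":0,"gripper":0.45},{"x":0,"y":0,"z":0,"rx":0,"ry":0,"rz":0,"gripper":0.55},{"x":0,"y":0,"z":0,"rx":0,"ry":0,"rz":0,"gripper":0.6},{"x":0,"y":0,"z":0,"rx":0,"ry":0,"rz":0,"gripper":0.6},{"x":0,"y":0,"z":0,"rx":0,"ry":0,"rz":0,"gripper":0.6}]'
```

```text
time_s: 8.48
ee_pos: [555.9, 28.4, 36.0]
tcp_rot: [0.406, 3.115, 0.0]
force: [-2.5, 0.6, 4.0]
gripper_width: 35.5
time_s: 8.9
ee_pos: [556.1, 28.3, 35.0]
tcp_rot: [0.407, 3.115, 0.0]
force: [-0.4, 0.3, -1.0]
gripper_width: 51.3
```

```bash
python3 -m handwheel '[{"x":0,"y":0,"z":-0.5,"rx":0,"ry":0,"rz":0,"gripper":0.6},{"x":0,"y":0,"z":-1.5,"rx":0,"ry":0,"rz":0,"gripper":0.6},{"x":0,"y":0,"z":-2,"rx":0,"ry":0,"rz":0,"gripper":0.6},{"x":0,"y":0,"z":-2.5,"rx":0,"ry":0,"rz":0,"gripper":0.6},{"x":0,"y":0,"z":-2,"rx":0,"ry":0,"rz":0,"gripper":0.4},{"x":0,"y":0,"z":-1,"rx":0,"ry":0,"rz":0,"gripper":0.2},{"x":0,"y":0,"z":0,"rx":0,"ry":0,"rz":0,"gripper":0}]'; python3 - <<'E'
from h import *
plan((653.3,146.9,130),75)
from rig import grab_frame
f=grab_frame("scene"); np.savez("scene5.npz",**f); cv2.imwrite("pics/g5.png",cv2.resize(f["image"][195:275,255:365,::-1],None,fx=7,fy=7,interpolation=cv2.INTER_CUBIC))
E
```

```text
time_s: 9.48
ee_pos: [558.0, 28.4, 133.0]
tcp_rot: [0.406, 3.109, 0.002]
force: [-0.4, -0.2, 0.3]
gripper_width: 15.4
t 9.4833 tcp [558.   28.4 133. ] tooly yaw 75.13 tilt [ 0.006  0.    -1.   ] F [-0.4 -0.2  0.3] w 15.4 q [ 0.05  0.41 -0.02  1.14  0.    0.31]
shift cm in present tool axes [-6.17 13.9   0.36]
turn yaw -0.12795190510961163 -> rz units 0.03 shift cm after turn [-6.14 13.92  0.36]
rotvec units [ 0.    -0.     0.026]
```

View pics/g5.png

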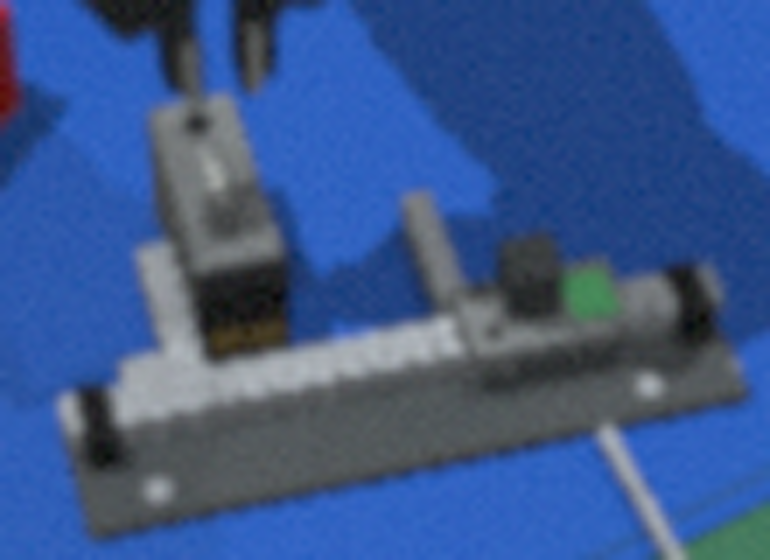

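The battery stands square beside the fixed jaw, with its cap at (245,300) in the crop. The thumb block is at (530,270). Next I'll move to the far side of the thumb block.

```bash
python3 -m handwheel '[{"x":-0.6,"y":1,"z":0,"rx":0,"ry":0,"rz":0,"gripper":0},{"x":-1,"y":2.2,"z":0,"rx":0,"ry":0,"rz":0,"gripper":0},{"x":-1.2,"y":3,"z":0,"rx":0,"ry":0,"rz":0,"gripper":0},{"x":-1.2,"y":3,"z":0,"rx":0,"ry":0,"rz":0,"gripper":0},{"x":-1.2,"y":2.7,"z":0,"rx":0,"ry":0,"rz":0,"gripper":0},{"x":-0.7,"y":1.5,"z":0,"rx":0,"ry":0,"rz":0,"gripper":0},{"x":0,"y":0.5,"z":0,"rx":0,"ry":0,"rz":0,"gripper":0},{"x":0,"y":0,"z":1.5,"rx":0,"ry":0,"rz":0,"gripper":0},{"x":0,"y":0,"z":1.5,"rx":0,"ry":0,"rz":0,"gripper":0},{"x":0,"y":0,"z":1,"rx":0,"ry":0,"rz":0,"gripper":0},{"x":0,"y":0,"z":0,"rx":0,"ry":0,"rz":0,"gripper":0},{"x":0,"y":0,"z":0,"rx":0,"ry":0,"rz":0,"gripper":0}]'; python3 - <<'E'
from h import *
plan((652,147.9,50),75)
from rig import grab_frame
f=grab_frame("scene"); np.savez("scene6.npz",**f); cv2.imwrite("pics/g6.png",cv2.resize(f["image"][175:275,255:365,::-1],None,fx=6,fy=6,interpolation=cv2.INTER_CUBIC))
E
```

```text
time_s: 10.53
ee_pos: [647.2, 146.6, 88.5]
tcp_rot: [-0.407, -3.112, 0.002]
force: [0.3, 0.2, 0.2]
gripper_width: 0.0
t 10.5333 tcp [647.2 146.6  88.5] tooly yaw 75.09 tilt [-0.004 -0.001 -1.   ] F [0.3 0.2 0.2] w 0.0 q [ 0.22  0.65  0.27  1.19 -0.    0.48]
shift cm in present tool axes [-0.44  0.25  3.85]
turn yaw -0.08900803146393343 -> rz units 0.02 shift cm after turn [-0.44  0.25  3.85]
rotvec units [-0.     0.     0.018]
```

View pics/g6.png

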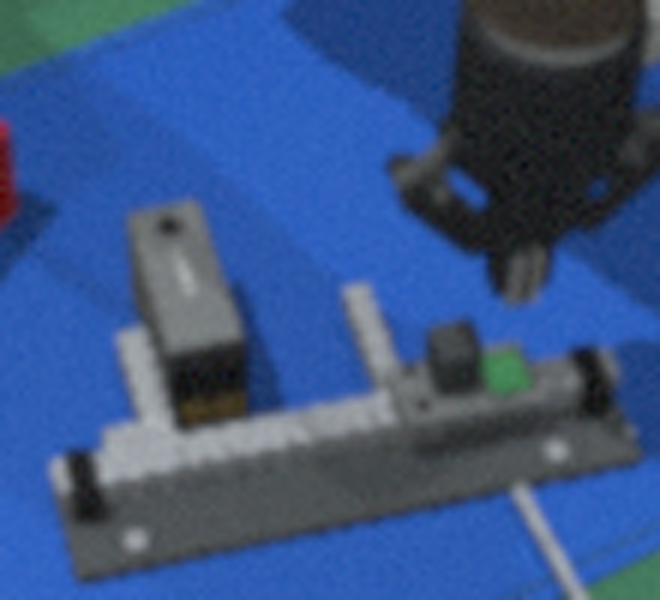

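The fingers are shut, with the tip at (520,295), just beyond the thumb block at (453,355). I'll go down behind it.

```bash
python3 -m handwheel '[{"x":-0.4,"y":0.2,"z":0.6,"rx":0,"ry":0,"rz":0,"gripper":0},{"x":0,"y":0,"z":1.2,"rx":0,"ry":0,"rz":0,"gripper":0},{"x":0,"y":0,"z":1.2,"rx":0,"ry":0,"rz":0,"gripper":0},{"x":0,"y":0,"z":0.8,"rx":0,"ry":0,"rz":0,"gripper":0},{"x":0,"y":0,"z":0,"rx":0,"ry":0,"rz":0,"gripper":0},{"x":0,"y":0,"z":0,"rx":0,"ry":0,"rz":0,"gripper":0}]'; python3 - <<'E'
from h import *
plan((652,147.9,50),75)
from rig import grab_frame
f=grab_frame("scene"); np.savez("scene7.npz",**f); cv2.imwrite("pics/g7.png",cv2.resize(f["image"][175:275,255:365,::-1],None,fx=6,fy=6,interpolation=cv2.INTER_CUBIC))
E
```

```text
time_s: 11.08
ee_pos: [652.4, 148.2, 51.2]
tcp_rot: [-0.406, -3.114, 0.001]
force: [-0.0, -0.3, 0.1]
gripper_width: 0.1
t 11.0833 tcp [652.4 148.2  51.2] tooly yaw 75.12 tilt [-0.002 -0.    -1.   ] F [-0.  -0.3  0.1] w 0.1 q [ 0.22  0.69  0.24  1.12 -0.    0.48]
shift cm in present tool axes [ 0.03 -0.04  0.12]
turn yaw -0.12406583263130244 -> rz units 0.02 shift cm after turn [ 0.03 -0.04  0.12]
rotvec units [-0.     0.     0.025]
```

View pics/g7.png

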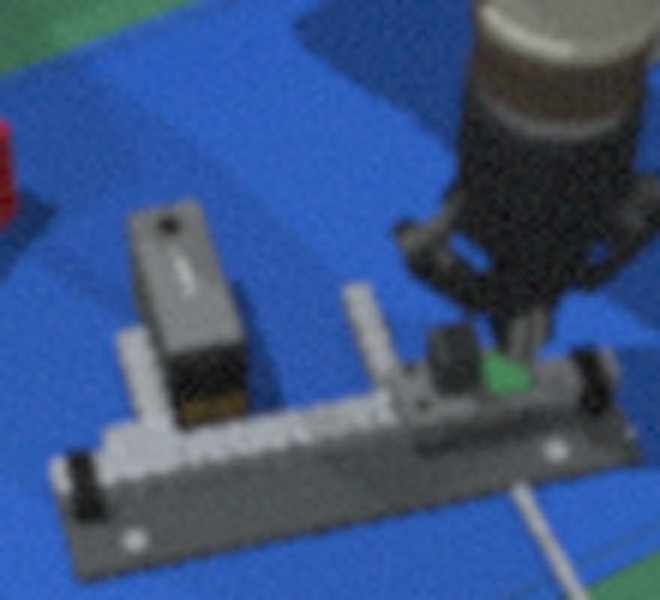

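```bash
python3 - <<'E'
from h import *
S=load("scene7")
th=np.radians(-15);ex=np.array([np.cos(th),np.sin(th)]);ey=np.array([-ex[1],ex[0]])
for u,v,z in((522,360,51),(433,335,69),(455,323,69),(475,333,69),(455,348,69)):
    X=ray(S,[(u/6+255-.4,v/6+175-.4)],z)[0,:2]; print((X@ex).round(1),(X@ey-153).round(1))
E
```

```text
598.0 160.9
587.2 120.4
583.0 132.2
590.8 139.2
596.8 127.7
```

```bash
python3 -m handwheel '[{"x":0,"y":-0.2,"z":0,"rx":0,"ry":0,"rz":0,"gripper":0},{"x":0,"y":-0.2,"z":0,"rx":0,"ry":0,"rz":0,"gripper":0},{"x":0,"y":-0.2,"z":0,"rx":0,"ry":0,"rz":0,"gripper":0},{"x":0,"y":-0.3,"z":0,"rx":0,"ry":0,"rz":0,"gripper":0},{"x":0,"y":-0.4,"z":0,"rx":0,"ry":0,"rz":0,"gripper":0},{"x":0,"y":-0.4,"z":0,"rx":0,"ry":0,"rz":0,"gripper":0},{"x":0,"y":-0.4,"z":0,"rx":0,"ry":0,"rz":0,"gripper":0},{"x":0,"y":-0.4,"z":0,"rx":0,"ry":0,"rz":0,"gripper":0},{"x":0,"y":-0.4,"z":0,"rx":0,"ry":0,"rz":0,"gripper":0},{"x":0,"y":-0.4,"z":0,"rx":0,"ry":0,"rz":0,"gripper":0},{"x":0,"y":-0.4,"z":0,"rx":0,"ry":0,"rz":0,"gripper":0},{"x":0,"y":-0.4,"z":0,"rx":0,"ry":0,"rz":0,"gripper":0},{"x":0,"y":-0.4,"z":0,"rx":0,"ry":0,"rz":0,"gripper":0},{"x":0,"y":-0.3,"z":0,"rx":0,"ry":0,"rz":0,"gripper":0},{"x":0,"y":-0.3,"z":0,"rx":0,"ry":0,"rz":0,"gripper":0}]'; python3 - <<'E'
from h import *
plan((652,147.9,50),75)
from rig import grab_frame
f=grab_frame("scene"); np.savez("scene8.npz",**f); cv2.imwrite("pics/g8.png",cv2.resize(f["image"][175:275,255:365,::-1],None,fx=6,fy=6,interpolation=cv2.INTER_CUBIC))
E
```

```text
time_s: 12.38
ee_pos: [639.9, 98.7, 52.0]
tcp_rot: [0.407, 3.115, -0.0]
force: [1.2, 2.2, 1.6]
gripper_width: -0.2
t 12.3833 tcp [639.9  98.7  52. ] tooly yaw 75.12 tilt [ 0. -0. -1.] F [1.2 2.2 1.6] w -0.2 q [ 0.15  0.65  0.16  1.08 -0.    0.41]
shift cm in present tool axes [0.09 5.07 0.2 ]
turn yaw -0.11553774534588968 -> rz units 0.02 shift cm after turn [0.1  5.07 0.2 ]
rotvec units [ 0.    -0.     0.023]
```

View pics/g8.png

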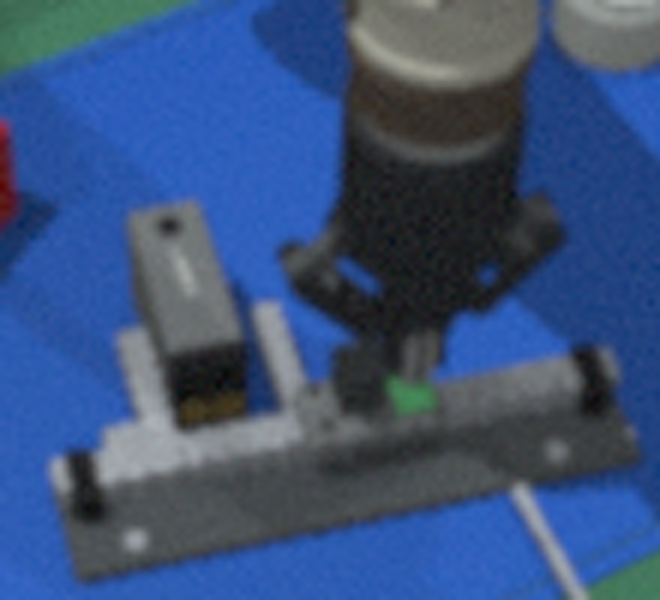

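```bash
cat >> h.py <<'E'
th=np.radians(-15);ex=np.array([np.cos(th),np.sin(th)]);ey=np.array([-ex[1],ex[0]])
def edge(f,rows,c0,c1,side,z=27,hl=120):
    im=f["image"][:,:,0].astype(float); pts=[]
    for v in rows:
        r=im[v,c0:c1]; k=np.argmax(r)
        h=(r[k]+(r[-1] if side>0 else r[0]))/2
        for i in (range(k,len(r)-1) if side>0 else range(k,0,-1)):
            j=i+side
            if r[i]>=h>r[j]: pts.append((c0+i+side*(r[i]-h)/(r[i]-r[j]),v));break
    return ray(f,pts,z)[:,:2]
E
python3 - <<'E'
from h import *
S=load("scene8"); X=edge(S,range(228,237),294,312,1)
print((X@ey-153).round(1),"opening=",np.median(X@ey-153-12))
X=edge(load("scene0"),range(224,232),300,325,1); print(np.median(X@ey-153-12))
E
```

```text
[68.  67.5 66.9 67.2 67.  66.7 67.2 67.  66.7] opening= 54.968123210820465
100.42826684722337
```

```bash
python3 -m handwheel '[{"x":0,"y":-0.3,"z":0,"rx":0,"ry":0,"rz":0,"gripper":0},{"x":0,"y":-0.3,"z":0,"rx":0,"ry":0,"rz":0,"gripper":0},{"x":0,"y":-0.2,"z":0,"rx":0,"ry":0,"rz":0,"gripper":0},{"x":0,"y":-0.2,"z":0,"rx":0,"ry":0,"rz":0,"gripper":0},{"x":0,"y":-0.1,"z":0,"rx":0,"ry":0,"rz":0,"gripper":0},{"x":0,"y":0,"z":0,"rx":0,"ry":0,"rz":0,"gripper":0}]'; python3 - <<'E'
from h import *
plan((652,147.9,50),75)
from rig import grab_frame,env
print("Fy",env.sense()["force"][:2]@ey,"tcp y",env.sense()["ee_pos"][:2]@ey)
f=grab_frame("scene"); np.savez("scene9.npz",**f); cv2.imwrite("pics/g9.png",cv2.resize(f["image"][195:260,260:340,::-1],None,fx=8,fy=8,interpolation=cv2.INTER_CUBIC))
E
```

```text
time_s: 12.93
ee_pos: [636.9, 88.0, 51.9]
tcp_rot: [-0.407, -3.115, 0.001]
force: [0.2, 1.2, -0.6]
gripper_width: -0.2
t 12.9333 tcp [636.9  88.   51.9] tooly yaw 75.11 tilt [-0. -0. -1.] F [ 0.2  1.2 -0.6] w -0.2 q [ 0.14  0.64  0.15  1.08 -0.    0.4 ]
shift cm in present tool axes [0.08 6.17 0.18]
turn yaw -0.10730844683702401 -> rz units 0.02 shift cm after turn [0.09 6.17 0.18]
rotvec units [-0.     0.     0.021]
Fy 1.2091346929959712 tcp y 249.88982135390395
```

View pics/g9.png

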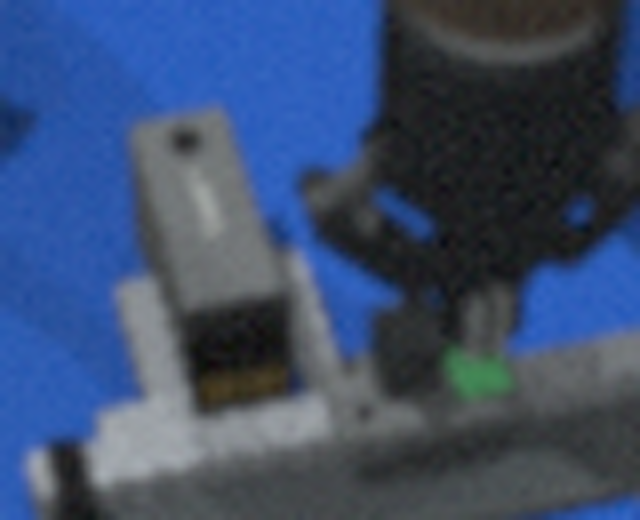

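Opening is about 42 mm. From here I'll use small steps and watch the force.

```bash
cat > fy.py <<'E'
from h import *
from rig import env
s=env.sense(); print("Fy",(s["force"][:2]@ey).round(2),"Fx",(s["force"][:2]@ex).round(2),"tcp y",(s["ee_pos"][:2]@ey).round(2))
E
for i in 1; do python3 -m handwheel '[{"x":0,"y":-0.1,"z":0,"rx":0,"ry":0,"rz":0,"gripper":0},{"x":0,"y":-0.1,"z":0,"rx":0,"ry":0,"rz":0,"gripper":0}]' >/dev/null; python3 fy.py
python3 -m handwheel '[{"x":0,"y":-0.05,"z":0,"rx":0,"ry":0,"rz":0,"gripper":0},{"x":0,"y":-0.05,"z":0,"rx":0,"ry":0,"rz":0,"gripper":0}]'>/dev/null; python3 fy.py
python3 -m handwheel '[{"x":0,"y":-0.05,"z":0,"rx":0,"ry":0,"rz":0,"gripper":0},{"x":0,"y":0,"z":0,"rx":0,"ry":0,"rz":0,"gripper":0}]'>/dev/null; python3 fy.py; done
```

```text
Fy 2.43 Fx 0.28 tcp y 248.47
Fy 0.83 Fx 0.73 tcp y 247.34
Fy 1.48 Fx -0.03 tcp y 246.72
```

```bash

python3 -m handwheel '[{"x":0,"y":-0.05,"z":0,"rx":0,"ry":0,"rz":0,"gripper":0},{"x":0,"y":-0.05,"z":0,"rx":0,"ry":0,"rz":0,"gripper":0}]'>/dev/null; python3 fy.py
python3 -m handwheel '[{"x":0,"y":-0.05,"z":0,"rx":0,"ry":0,"rz":0,"gripper":0},{"x":0,"y":0,"z":0,"rx":0,"ry":0,"rz":0,"gripper":0}]'>/dev/null; python3 fy.py
python3 - <<'E'
from h import *
from rig import grab_frame
f=grab_frame("scene"); np.savez("scene10.npz",**f); cv2.imwrite("pics/g10.png",cv2.resize(f["image"][195:260,260:340,::-1],None,fx=8,fy=8,interpolation=cv2.INTER_CUBIC))
E
```

```text
Fy 2.15 Fx -0.1 tcp y 245.8
Fy 2.14 Fx -0.21 tcp y 245.16
```

View pics/g10.png

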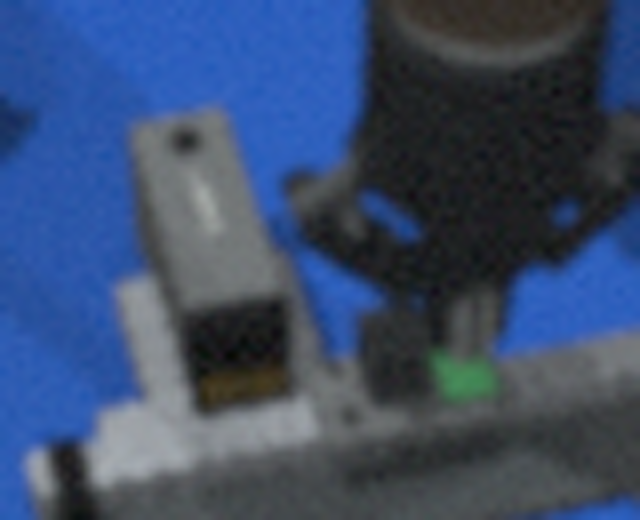

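The moving jaw is now almost on the battery face at (285,290). I'll keep to 0.5 mm steps.

```bash

python3 -m handwheel '[{"x":0,"y":-0.05,"z":0,"rx":0,"ry":0,"rz":0,"gripper":0},{"x":0,"y":0,"z":0,"rx":0,"ry":0,"rz":0,"gripper":0}]'>/dev/null; python3 fy.py
python3 -m handwheel '[{"x":0,"y":-0.05,"z":0,"rx":0,"ry":0,"rz":0,"gripper":0},{"x":0,"y":0,"z":0,"rx":0,"ry":0,"rz":0,"gripper":0}]'>/dev/null; python3 fy.py
python3 -m handwheel '[{"x":0,"y":-0.05,"z":0,"rx":0,"ry":0,"rz":0,"gripper":0},{"x":0,"y":0,"z":0,"rx":0,"ry":0,"rz":0,"gripper":0}]'>/dev/null; python3 fy.py
```

```text
Fy 2.28 Fx -1.05 tcp y 244.7
Fy 2.29 Fx -0.52 tcp y 244.27
Fy 3.51 Fx 0.3 tcp y 244.01
```

```bash

python3 -m handwheel '[{"x":0,"y":0,"z":0,"rx":0,"ry":0,"rz":0,"gripper":0}]'>/dev/null; python3 fy.py
python3 -m handwheel '[{"x":0,"y":0,"z":0,"rx":0,"ry":0,"rz":0,"gripper":0}]'>/dev/null; python3 fy.py
python3 -m handwheel '[{"x":0,"y":0,"z":0,"rx":0,"ry":0,"rz":0,"gripper":0}]'>/dev/null; python3 fy.py
```

```text
Fy 3.39 Fx -0.4 tcp y 244.02
Fy 2.84 Fx -0.36 tcp y 244.01
Fy 3.63 Fx 0.09 tcp y 243.97
```

```bash

python3 -m handwheel '[{"x":0,"y":-0.05,"z":0,"rx":0,"ry":0,"rz":0,"gripper":0},{"x":0,"y":0,"z":0,"rx":0,"ry":0,"rz":0,"gripper":0}]'>/dev/null; python3 fy.py
python3 -m handwheel '[{"x":0,"y":0,"z":0,"rx":0,"ry":0,"rz":0,"gripper":0}]'>/dev/null; python3 fy.py
python3 -m handwheel '[{"x":0,"y":0,"z":0,"rx":0,"ry":0,"rz":0,"gripper":0}]'>/dev/null; python3 fy.py
python3 - <<'E'
from h import *
from rig import grab_frame
f=grab_frame("scene"); np.savez("scene11.npz",**f); cv2.imwrite("pics/g11.png",cv2.resize(f["image"][195:260,260:340,::-1],None,fx=8,fy=8,interpolation=cv2.INTER_CUBIC))
E
```

```text
Fy 3.05 Fx -0.71 tcp y 243.46
Fy 4.01 Fx -0.11 tcp y 243.47
Fy 3.18 Fx -1.02 tcp y 243.44
```

View pics/g11.png

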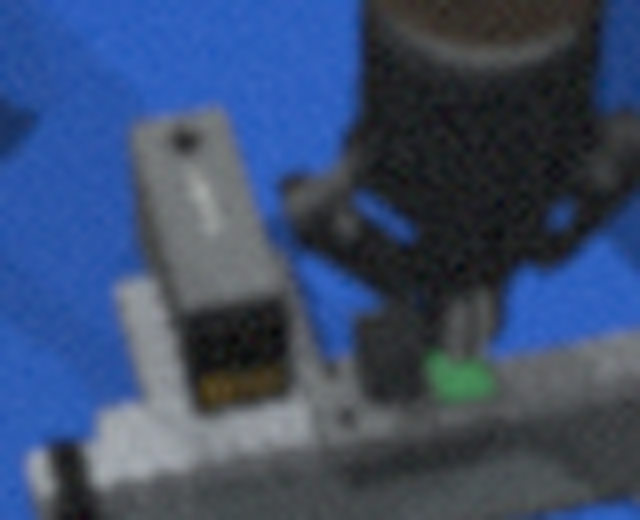

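Contact with the battery is made, at about 3.4 N. The force has levelled off, so the battery is sliding and may not yet be against the fixed jaw. I'll continue.

```bash

python3 -m handwheel '[{"x":0,"y":-0.05,"z":0,"rx":0,"ry":0,"rz":0,"gripper":0},{"x":0,"y":0,"z":0,"rx":0,"ry":0,"rz":0,"gripper":0}]'>/dev/null; python3 fy.py
python3 -m handwheel '[{"x":0,"y":0,"z":0,"rx":0,"ry":0,"rz":0,"gripper":0}]'>/dev/null; python3 fy.py
python3 -m handwheel '[{"x":0,"y":-0.05,"z":0,"rx":0,"ry":0,"rz":0,"gripper":0},{"x":0,"y":0,"z":0,"rx":0,"ry":0,"rz":0,"gripper":0}]'>/dev/null; python3 fy.py
python3 -m handwheel '[{"x":0,"y":0,"z":0,"rx":0,"ry":0,"rz":0,"gripper":0}]'>/dev/null; python3 fy.py
```

```text
Fy 5.6 Fx -1.22 tcp y 243.36
Fy 5.48 Fx -0.57 tcp y 243.37
Fy 6.05 Fx -0.47 tcp y 243.3
Fy 6.03 Fx -1.55 tcp y 243.29
```

The force has risen to 6 N and the TCP has stalled at 243.3, where I predicted a 36 mm opening (243.9). So it is seated. I'll back off and look.

```bash

python3 -m handwheel '[{"x":0,"y":0.1,"z":0,"rx":0,"ry":0,"rz":0,"gripper":0},{"x":0,"y":0.2,"z":0,"rx":0,"ry":0,"rz":0,"gripper":0},{"x":0,"y":0.4,"z":0,"rx":0,"ry":0,"rz":0,"gripper":0},{"x":0,"y":0.4,"z":0,"rx":0,"ry":0,"rz":0,"gripper":0},{"x":0,"y":0,"z":-0.5,"rx":0,"ry":0,"rz":0,"gripper":0},{"x":0,"y":0,"z":-2,"rx":0,"ry":0,"rz":0,"gripper":0},{"x":0,"y":0,"z":-3,"rx":0,"ry":0,"rz":0,"gripper":0},{"x":0,"y":2,"z":-3,"rx":0,"ry":0,"rz":0,"gripper":0},{"x":0,"y":4,"z":-2,"rx":0,"ry":0,"rz":0,"gripper":0},{"x":2,"y":4,"z":0,"rx":0,"ry":0,"rz":0,"gripper":0},{"x":2,"y":4,"z":0,"rx":0,"ry":0,"rz":0,"gripper":0},{"x":2,"y":4,"z":0,"rx":0,"ry":0,"rz":0,"gripper":0},{"x":2,"y":4,"z":0,"rx":0,"ry":0,"rz":0,"gripper":0},{"x":2,"y":4,"z":0,"rx":0,"ry":0,"rz":0,"gripper":0},{"x":2,"y":4,"z":0,"rx":0,"ry":0,"rz":0,"gripper":0},{"x":0,"y":0,"z":0,"rx":0,"ry":0,"rz":0,"gripper":0}]'; python3 - <<'E'
from h import *
from rig import grab_frame
a=[]
for n,b in(("scene",(195,260,255,335)),("top",(150,215,230,310))):
    f=grab_frame(n); np.savez(n+"12.npz",**f); a.append(cv2.resize(f["image"][b[0]:b[1],b[2]:b[3],::-1],None,fx=5,fy=5,interpolation=cv2.INTER_CUBIC))
    cv2.imwrite(f"pics/{n}12.png",f["image"][:,:,::-1])
cv2.imwrite("pics/g12.png",np.hstack(a))
E
```

```text
time_s: 16.83
ee_pos: [598.7, 399.9, 155.5]
tcp_rot: [-0.392, -3.116, -0.005]
force: [-0.7, -0.1, -0.1]
gripper_width: -0.1
```

View pics/g12.png

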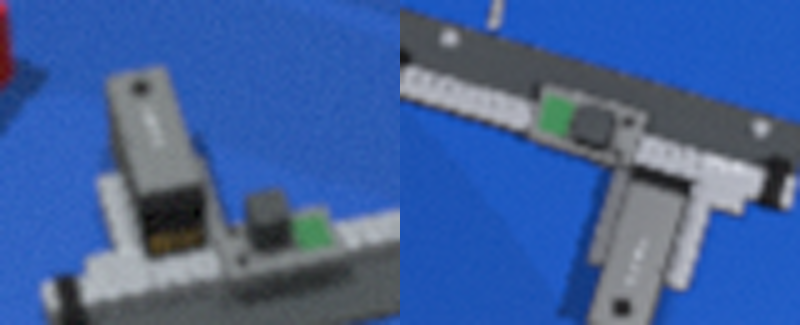

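View pics/top12.png

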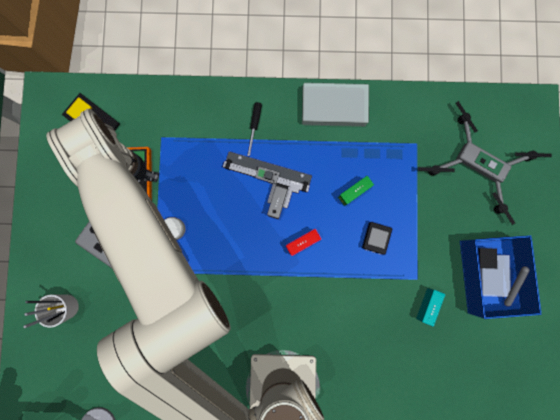

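Top view: the battery at (278,200) is clamped lengthwise between both jaws, and the other items look undisturbed. I'll check it with numbers.

```bash
python3 - <<'E'
from h import *
T=load("top12");S=load("scene12");T0=load("top0");S0=load("scene0")
for n,f,b in(("top",T,(180,220,262,296)),("scene",S,(200,250,270,300))):
    P=cloud(f); q=P[b[0]:b[1],b[2]:b[3]].reshape(-1,3); m=q[abs(q[:,2]-67)<7][:,:2]
    r=cv2.minAreaRect(np.float32(m)); c=np.array(r[0]); print(n,len(m),r, "ex",(c@ex).round(1),"ey",(c@ey).round(1),"mean z",q[abs(q[:,2]-67)<7][:,2].mean().round(1))
X=edge(S,range(234,240),293,305,1);print("opening scene",np.median(X@ey-153-12-2))
def tip(f,u0,u1,v0,v1): pass
# carriage displacement: green label centroid shift along ey
for n,a,b,(r0,r1,c0,c1) in(("top",T0,T,(150,190,225,300)),("scene",S0,S,(215,270,285,350))):
    o=[]
    for f in(a,b):
        im=f["image"].astype(int)[r0:r1,c0:c1]; g=(im[...,1]>im[...,0]+35)&(im[...,1]>im[...,2]+20); v,u=np.nonzero(g)
        o.append(ray(f,[(u.mean()+c0,v.mean()+r0)],39)[0,:2]); print(n,g.sum())
    print("label shift",(o[1]-o[0])@ey,(o[1]-o[0])@ex)
E
```

```text
top 391 ((551.5890502929688, 29.246755599975586), (35.97334671020508, 100.09896850585938), 74.36309814453125) ex 525.2 ey 171.0 mean z 64.7
scene 371 ((556.1839599609375, 30.085041046142578), (36.460777282714844, 102.56012725830078), 74.47937774658203) ex 529.4 ey 173.0 mean z 67.2
opening scene 34.90434619641134
top 43
top 41
label shift -62.670156949496345 0.15944776200910984
scene 37
scene 38
label shift -62.949559181692585 0.4078968518199871
```

```bash
python3 -c "
from rig import env
print(env.hand_in())"
```

```text
the job is handed in; nothing more can be done
None
```

The battery is standing in the closed caliper jaws and I've handed the job in at about 17 s of the 53 s; no verdict was reported.

I gripped the battery, turned it square to the caliper and set it down beside the fixed jaw. I then pushed the thumb block in 0.5 mm steps until the jaw stopped moving, with about 6 N on the tool. After that I backed the arm off to the left.

**Last checks**
- **Opening:** the carriage moved about 62.8 mm from an opening of about 98 mm, which leaves roughly 35 to 35.5 mm. The target is 36 mm within 2.5 mm.
- **Battery pose:** it is upright and within about 0.6° of square. Its centre is about 65 to 68 mm from the beam's centre line.
- **Bystanders:** the top picture showed nothing visibly moved, but I did not measure their positions. The arm hid part of the multimeter and the tin.

**Doubtful or not measured**
- **Disagreement:** the cameras put the battery's centre 19.6 to 20 mm from the fixed face, but a closed opening implies 18 mm. This is close to the 20.5 mm limit. I put it down to the cameras' 2 mm accuracy.
- **Jaw skew:** I did not measure it. From the push force I estimate about 0.03 rad while pushing (limit 0.07), and less after letting go.
- **Contact:** I inferred that both jaws touch from the force rise and the stall, not from a direct reading.

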